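# Fit the suction tube into the fume extractor

### The job

Take the white suction tube out of the red rest block and push it, orange band up, into the blue push-fit socket on top of the fume extractor, through the rubber seal and fully home, so that its foot bottoms and holds the shut-off valve open. Feel for the bottom and do not force it: a push of more than 35 N cracks the socket. Then let go, and leave the phone, the flux jar and the screwdriver where they lie.

Things in the scene. Friction and masses are not known exactly. Their poses are not given: they have to be found in the camera images.
- tube: Rigid white plastic suction tube, 22 mm outside diameter, 160 mm long, about 100 g, standing upright in the red rest block with an orange band 8 to 20 mm below its top. Origin at the centre of its lower end (the foot), z along the tube towards the orange end. The foot is tapered: 18 mm diameter at the very end, full 22 mm from 4 mm up.
- rest: Fixed red plastic block 100 x 80 x 45 mm (x, y, z) on a base 120 x 100 x 5 mm, with one round 25 mm hole straight down in the middle of its top, 37 mm deep, in which the tube stands loosely with its foot 8 mm above the table. Origin at the centre of the underside, z up.
- extractor: Fixed fume extractor, a grey case 190 x 160 x 80 mm (x, y, z) with a blue round push-fit socket collar (50 mm wide at the foot, 46 mm at the mouth, 52 mm tall) standing on the case top, its axis 30 mm from the case centre along the case's +x. Origin at the centre of the case's underside, z up; the collar's top is at 132 mm.
- socket_mouth (a point): Centre of the socket's open mouth, level with the collar's top, 132 mm above the table; z points up out of the socket, the tube goes straight down. Bore 24 mm, with a 45 degree lead-in widening to 34 mm over the top 5 mm. The bottom lies 29 to 46 mm below the mouth: it differs from start to start and must be felt for. Pushing the tube with more than 35 N cracks it.
- seal (a point): Centre of the sprung rubber seal (six black segments) inside the socket, 16 mm below the mouth. The tube's foot meets it 14 to 17 mm below the mouth, needs roughly 5 to 15 N to get through, is past it at 21 mm, and slides on against a steady friction of roughly 2 to 9 N until its foot reaches the firm bottom, where the force rises steeply.
- valve (a joint): Brass shut-off valve disc at the socket's bottom, in m: 0 = shut, 0.003 = fully open, on a firm, slightly cushioned end stop (about 2 mm more at 25 N). The foot meets it 3 mm before the bottom and opens it with under 1 N (not felt). A weak spring shuts it if the tube is drawn back; the tube's weight and the seal's grip keep it open.
- phone: Loose opened smartphone with a blue frame, 150 x 72 x 9 mm, lying flat; origin at the centre of its underside, x along its length. Leave it alone.
- flux_jar: Loose small white jar with a green cap, 40 mm diameter, 42 mm tall, standing; origin at the centre of its underside. Leave it alone.
- screwdriver: Loose screwdriver 150 mm long, lying flat; origin at the middle underneath, handle towards its -x. Leave it alone.
Not all that is in view belongs to the job. Of the things that look like the rest, take the one that is farthest from the robot's base at the start.

How it is judged:
By the outcome, as a careful person would: the job done as asked, in the order asked, and still so for the second after the job is handed in, with the robot touching nothing.
It also fails if it takes over 45 s, if anything falls off the work surface, if the arm or the gripper's body presses on something with over 40 N, if the wrist force passes 120 N, or if a joint passes its speed limit or range.

### The arm

A 7-joint arm with a two-finger parallel gripper is mounted at the origin on the work surface. World frame = base frame: x ahead of the robot, y to its left, z up, the work surface at z = 0. Lengths are in m, angles in rad, forces in N, time in s.
With the tool pointing down it reaches from about 0.4 to 0.85 m from the base axis. Payload 4.5 kg.
Tool frame: the origin (TCP) lies midway between the tips of the shut fingers; the grasp point (between the pads) lies behind it (r.grip_point_offset is the z of the grasp point in the tool frame, in m); z points along the fingers, y is the line along which they close (so a half turn about z gives the same grasp; the last joint's range is limited). The gripper opens to 88 mm and grips with 3 to 60 N. Pads are 18 mm wide; open, the fingers measure 123 mm over their backs; the gripper's body (75 mm by 187 mm) begins 45 mm behind the grasp point.
Start: joints at [-1.262, 0.689, -0.195, 1.565, 0.157, 0.902, -0.215], TCP at [0.17, 0.602, 0.211] pointing down, gripper open.
Joint ranges: [-3.01, 3.01], [-0.46, 2.08], [-1.47, 1.51], [0.13, 2.56], [-1, 4.14], [0.04, 2.09], [-2.66, 2.66]. Speed limits (rad/s): [2.57, 2.57, 3.14, 3.14, 3.14, 3.14, 3.14].

### API

Orientations are given as a unit quaternion [x, y, z, w].
In Python, from plant import r, optics, workorder gives the robot as it stands.
- The arm moves only by the shell command python3 -m creep 'ROWS' [FORCE]. ROWS is JSON, a list of rows, each an object of numbers: "grip": the gripper command: -1 is shut, 1 is fully open, values between are in proportion; "tx", "ty", "tz": the shift along the tool's x, y, z in cm; "spin": the turn about the tool's z in degrees. In form: [{"grip": .., "tx": .., "ty": .., "tz": .., "spin": ..}, ...]. A call has 1 to 8 rows; each row shifts and turns the commanded pose from where the row before left it, along the tool's axes as they then stand; what a row does not reach is not made up. A row lasts 1/12 s, in which the tool goes at most 41.7 mm and 7.16 degrees, less where a joint would pass 70% of its speed; a pose out of reach is approached as far as the arm can. A call with a gripper value outside its range is refused whole. The fingers move at their own pace and stop on an object; FORCE is the grip in N (left out, the last holds). Time passes only in rows, so rows that do not move let the fingers close. It gives the time, the measured TCP pose, the force, the opening and the grip force at its end, in the units of the state.
- r.get_state(): the state, without advancing time (a new reading comes with each control period).
- optics.snapshot(name): name is "side" or "top"; returns (picture, depth): 384x512x3 uint8, red, green, blue; 384x512 float32, m along the optical axis (not along the pixel's ray), 0 where there is no reading.
- optics.get_calibration(name): a dict with "fx", "fy", "cx", "cy" (pixels), "extrinsics" (4x4, takes a point from world to camera coordinates). Camera axes: x right, y down, z forward; pixel columns grow to the right and rows downward; lengths in m; the calibration is good to about 2 mm. A picture is of the moment at which its call begins. get_calibration takes no time and is no camera call.
- workorder.finish_job(): hands the job in; it is judged then, once.
The state is a dict: "clock": time; "q": joint angles; "qd": joint speeds; "joint_torque": joint torques, N m; "tool_pos": TCP position; "eef_rot": TCP orientation; "contact_force": force on the tool from outside, world axes, zero at the start; "moment": the same for the moment, N m; "opening": opening from 0.0 (shut) to 1.0 (fully open); "finger_force": force on a finger pad.
Only numpy, scipy, OpenCV 4.12 (cv2) and the standard library are available. Lean on these libraries where they do the work, as an engineer would, in place of code of your own. Each camera call takes 0.05 s, during which the arm holds its last target. There are 200 camera calls.

## Working session

There is one attempt and no reset: what is moved stays moved. The work goes in short steps, Python scripts to look and compute and a shell command to move; the robot and the scene stay as the last step left them, time stands still between calls to the robot, and variables do not carry over. Pictures are saved under pics/ and viewed, at most 10 in all, crops included, and the job is handed in when it is done.

```bash
ls; mkdir -p pics; python3 - <<'E'
from plant import r,optics
import cv2,numpy as np
for n in("side","top"):
    p,d=optics.snapshot(n); cv2.imwrite(f"pics/{n}0.png",p[:,:,::-1]); np.savez(f"pics/{n}0.npz",p=p,d=d)
    c=optics.get_calibration(n); print(n,c)
print(r.get_state(), r.grip_point_offset)
E
```

```text
pics
side {'fx': 467.02085949169, 'fy': 467.02085949169, 'cx': 257.2098754136821, 'cy': 189.00559877165497, 'extrinsics': array([[ 0.7953927 , -0.60595862,  0.01283002, -0.47335012],
       [-0.31574942, -0.43234186, -0.84461993,  0.2532311 ],
       [ 0.51735167,  0.66775345, -0.53521264,  0.90836561],
       [ 0.        ,  0.        ,  0.        ,  1.        ]])}
top {'fx': 372.5697456967867, 'fy': 372.5697456967867, 'cx': 253.90948846341564, 'cy': 186.20296363990582, 'extrinsics': array([[-4.46421148e-03, -9.99522277e-01,  3.05824768e-02,
        -5.28238347e-02],
       [-9.86055689e-01, -6.87727544e-04, -1.66414256e-01,
         5.97111285e-01],
       [ 1.66355789e-01, -3.08989337e-02, -9.85581558e-01,
         9.23349391e-01],
       [ 0.00000000e+00,  0.00000000e+00,  0.00000000e+00,
         1.00000000e+00]])}
{'clock': 0.1, 'q': array([-1.26219538,  0.68988195, -0.19453114,  1.56618723,  0.15728414,
        0.90250658, -0.21512963]), 'qd': array([-0.00117252, -0.00370493,  0.00161595, -0.00378294, -0.00138533,
        0.00089215,  0.00141257]), 'joint_torque': array([-3.29101698e-03, -5.28499997e+01, -1.27137333e+00, -1.53838366e+01,
       -5.25383733e-02,  2.00238821e-03,  4.64882567e-05]), 'tool_pos': array([0.16947191, 0.6009745 , 0.20981595]), 'eef_rot': array([ 1.36949249e-01,  9.90577745e-01, -7.94653312e-04, -6.04757851e-05]), 'contact_force': array([-0.180866  ,  0.02001633,  0.54470251]), 'moment': array([-0.00900273, -0.06354191,  0.01533962]), 'finger_force': 0.0, 'opening': 0.9991459403403574} -0.0187
```

View pics/side0.png

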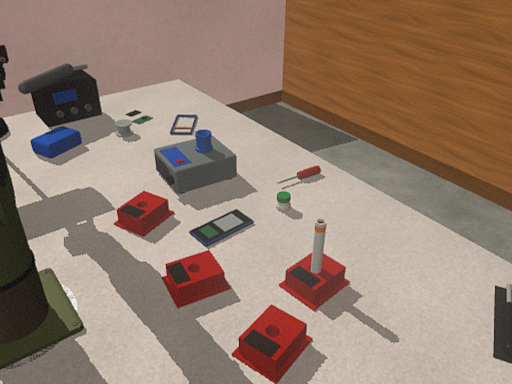

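View pics/top0.png

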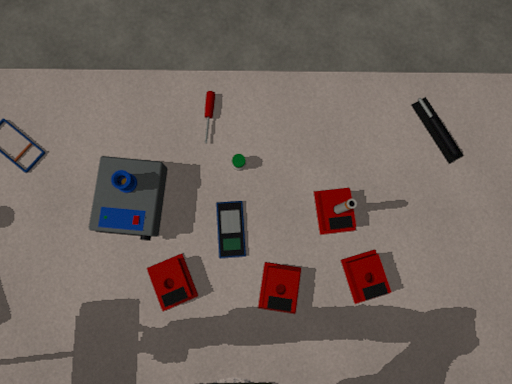

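The side view shows the tube in the front-right rest, with its top near (320,222), and the socket at (203,138). In the top view the tube top is at about (352,204), the socket mouth at about (122,180), the jar at (239,160) and the phone at (231,229). I'll enlarge both areas.

```bash
cat > h.py <<'E'
import numpy as np,cv2
from plant import r,optics
def ray(n,u,v):
    c=optics.get_calibration(n);E=c["extrinsics"];R=E[:3,:3]
    return -R.T@E[:3,3], R.T@np.array([(u-c["cx"])/c["fx"],(v-c["cy"])/c["fy"],1])
def plane(n,u,v,z):
    o,d=ray(n,u,v); return o+d*(z-o[2])/d[2]
def proj(n,P):
    c=optics.get_calibration(n);q=c["extrinsics"]@np.append(P,1);return np.array([c["fx"]*q[0]/q[2]+c["cx"],c["fy"]*q[1]/q[2]+c["cy"]])
def two(ua,ub):
    A=np.zeros((3,3));b=np.zeros(3)
    for n,u in(("top",ua),("side",ub)):
        o,d=ray(n,*u);d/=np.linalg.norm(d);M=np.eye(3)-np.outer(d,d);A+=M;b+=M@o
    return np.linalg.solve(A,b)
def cloud(n,d):
    c=optics.get_calibration(n);E=c["extrinsics"];v,u=np.mgrid[:384,:512]
    P=np.stack([(u-c["cx"])/c["fx"]*d,(v-c["cy"])/c["fy"]*d,d],-1)
    return (P-E[:3,3])@E[:3,:3]
def crop(p,u,v,h=25,s=8): return cv2.resize(p[v-h:v+h,u-h:u+h,::-1],None,fx=s,fy=s,interpolation=cv2.INTER_NEAREST)
E
python3 - <<'E'
from h import *
t=np.load("pics/top0.npz");s=np.load("pics/side0.npz")
a=np.hstack([crop(t["p"],345,208,25,6),crop(t["p"],122,182,25,6)])
b=np.hstack([crop(s["p"],320,240,25,6),crop(s["p"],203,140,25,6)])
cv2.imwrite("pics/c0.png",np.vstack([a,b]))
for n,k in(("top",t),("side",s)):
    P=cloud(n,k["d"]);hsv=cv2.cvtColor(k["p"],cv2.COLOR_RGB2HSV)
    blue=(hsv[...,0]>100)&(hsv[...,0]<130)&(hsv[...,1]>120)&(np.abs(P[...,2]-.132)<.004)&(k["d"]>0)
    m=np.argwhere(blue&(P[...,1]>0)&(P[...,0]>.3));print(n,"mouth rim",len(m),P[blue].mean(0),m.min(0),m.max(0),[np.percentile(P[blue][:,i],[2,98]) for i in(0,1)])
    red=((hsv[...,0]<6)|(hsv[...,0]>174))&(hsv[...,1]>170)&(np.abs(P[...,2]-.045)<.005)&(k["d"]>0)
    q,l,st,ce=cv2.connectedComponentsWithStats(red.astype(np.uint8))
    for i in range(1,q):
        if st[i,4]>100: print(" red",ce[i],st[i,4],P[l==i].mean(0), cv2.minAreaRect((P[l==i][:,:2]*1000).astype(np.float32)))
    tp=(P[...,2]>.06)&(k["d"]>0)&(np.abs(P[...,1]+.24)<.12)&(P[...,0]>.4)&(P[...,2]<.2)
    print(" tube pts",tp.sum(),P[tp].mean(0),P[tp].min(0),P[tp].max(0))
E
```

```text
top mouth rim 185 [0.59993297 0.26642288 0.13105405] [170 111] [188 130] [array([0.57908503, 0.62031489]), array([0.24548814, 0.28810045])]
 red [334.99445215 205.57142857] 721 [ 0.54679408 -0.26711034  0.04426855] ((537.911376953125, -273.4764404296875), (99.9747543334961, 81.48190307617188), 7.161274433135986)
 red [367.82461874 273.59477124] 918 [ 0.37193736 -0.34442835  0.04437297] ((362.9938659667969, -348.22412109375), (99.35858154296875, 81.57270050048828), 15.828100204467773)
 red [167.65978261 279.18695652] 920 [0.36148898 0.16336525 0.04433534] ((352.0796203613281, 159.64393615722656), (99.5894546508789, 78.45565032958984), 22.538400650024414)
 red [280.91229947 285.19893048] 935 [ 0.34478051 -0.12127131  0.04434295] ((335.0788879394531, -120.58226013183594), (80.21083068847656, 99.70040893554688), 81.03065490722656)
 tube pts 180 [ 0.53563333 -0.26914465  0.13599568] [ 0.52633356 -0.28277707  0.06041034] [ 0.54777335 -0.26211131  0.1705164 ]
side mouth rim 41 [0.54926817 0.23635601 0.1296336 ] [130 196] [136 210] [array([0.01404621, 0.61993661]), array([-0.06453299,  0.285
[... 313 characters left out ...]
080078, 99.54795837402344), 80.64045715332031)
 red [309.11926606 270.46330275] 218 [ 0.52281935 -0.27213983  0.04313662] ((525.9885864257812, -277.4586181640625), (76.41383361816406, 79.720703125), 7.206537246704102)
 red [330.98347107 265.3553719 ] 242 [ 0.57054847 -0.28868577  0.04328085] ((568.7156982421875, -283.6612548828125), (38.163612365722656, 60.26911544799805), 4.602624893188477)
 red [276.98854962 328.41603053] 1310 [ 0.37180273 -0.3510761   0.04323112] ((361.8599548339844, -352.092529296875), (102.12985229492188, 81.74239349365234), 15.530247688293457)
 tube pts 521 [ 0.53207867 -0.2820854   0.12019777] [ 0.52404851 -0.28996266  0.06001675] [ 0.54774691 -0.2666592   0.16838211]
```

View pics/c0.png

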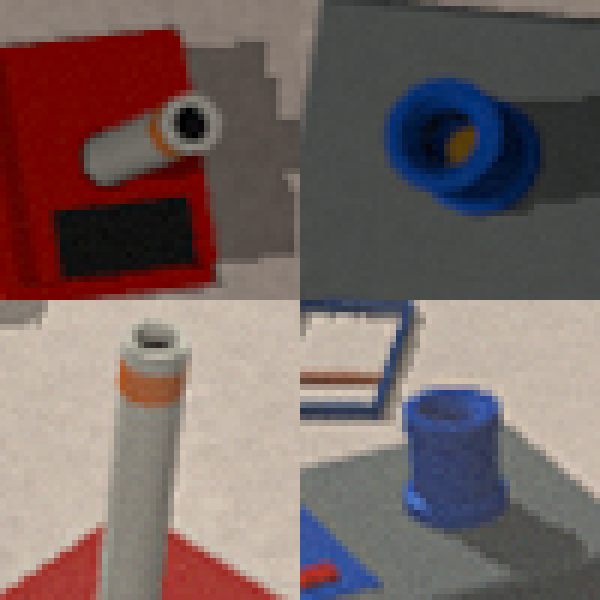

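The enlarged crops give these pixel positions:

| Point | Top view | Side view |
|---|---|---|
| Tube top | (351.5,203.2) | (320.2,220.8) |
| Socket mouth | (121,179.1) | (202.8,132.5) |

The tube stands near upright.

```bash
python3 - <<'E'
from h import *
print("tube",plane("top",351.5,203.2,.168),plane("side",320.2,220.8,.168),two((351.5,203.2),(320.2,220.8)))
print("mouth",plane("top",121,179.1,.132),plane("side",202.8,132.5,.132),two((121,179.1),(202.8,132.5)))
t=np.load("pics/top0.npz");s=np.load("pics/side0.npz")
# tube axis from side cloud by height
P=cloud("side",s["d"]);
for z in(.06,.08,.1,.12,.14):
    m=(abs(P[...,2]-z)<.01)&(abs(P[...,0]-.535)<.03)&(abs(P[...,1]+.278)<.03);print(z,m.sum(),P[m].mean(0))
for n,k in(("top",t),("side",s)):
  P=cloud(n,k["d"]);m=(P[...,2]>.076)&(P[...,2]<.084)&(P[...,0]>.45)&(P[...,1]>.1)&(P[...,1]<.4);print("case",cv2.minAreaRect((P[m][:,:2]*1000).astype(np.float32)))
from scipy.spatial.transform import Rotation as R
st=r.get_state();print(R.from_quat(st["eef_rot"]).as_matrix().round(3))
E
```

```text
tube [ 0.53780298 -0.27436319  0.168     ] [ 0.53570358 -0.27710329  0.168     ] [ 0.53804138 -0.27500226  0.16575436]
mouth [0.60020326 0.26434801 0.132     ] [0.59812705 0.26078751 0.132     ] [0.60065757 0.26512498 0.12961845]
0.06 78 [ 0.53128932 -0.28335754  0.06042883]
0.08 82 [ 0.53124573 -0.28259228  0.07992295]
0.1 89 [ 0.53115412 -0.28271853  0.10069249]
0.12 83 [ 0.53146255 -0.28323082  0.12055169]
0.14 90 [ 0.53114611 -0.28276338  0.14013358]
case ((569.8759765625, 269.1022033691406), (158.77825927734375, 188.27320861816406), 84.57861328125)
case ((1438.0562744140625, 286.61383056640625), (1940.940185546875, 173.98504638671875), 1.5352920293807983)
[[-0.962  0.271 -0.   ]
 [ 0.271  0.962 -0.002]
 [-0.    -0.002 -1.   ]]
```

```bash
python3 -m creep '[{"grip":1,"tz":-1,"spin":-5.25},{"grip":1,"tz":-1,"spin":-5.25},{"grip":1,"tx":-3,"spin":-5.24},{"grip":1,"tx":-3.5},{"grip":1,"tx":-3.5},{"grip":1,"tx":-3.5},{"grip":1,"tx":-3.5,"ty":-1.5},{"grip":1,"tx":-3.5,"ty":-2}]'; python3 -m creep '[{"grip":1,"tx":-3,"ty":-2.5},{"grip":1,"tx":-3,"ty":-2.5},{"grip":1,"tx":-3,"ty":-2.5},{"grip":1,"ty":-4},{"grip":1,"ty":-4},{"grip":1,"ty":-4},{"grip":1,"ty":-4},{"grip":1,"ty":-4}]'
```

```text
$[0]: bad value
$[0]: bad value
```

```bash
python3 -m creep '[{"grip":1,"tx":0,"ty":0,"tz":-1,"spin":-5.25},{"grip":1,"tx":0,"ty":0,"tz":-1,"spin":-5.25},{"grip":1,"tx":-3,"ty":0,"tz":0,"spin":-5.24},{"grip":1,"tx":-3.5,"ty":0,"tz":0,"spin":0},{"grip":1,"tx":-3.5,"ty":0,"tz":0,"spin":0},{"grip":1,"tx":-3.5,"ty":0,"tz":0,"spin":0},{"grip":1,"tx":-3.5,"ty":-1.5,"tz":0,"spin":0},{"grip":1,"tx":-3.5,"ty":-2,"tz":0,"spin":0}]'
```

```text
clock: 0.77
tool_pos: [0.3752, 0.5644, 0.2297]
eef_rot: [-0.001, 1.0, 0.0, -0.001]
contact_force: [1.0, 1.3, -0.2]
opening: 0.998
finger_force: 0.0
```

```bash
python3 -m creep '[{"grip":1,"tx":-3,"ty":-2.5,"tz":0,"spin":0},{"grip":1,"tx":-3,"ty":-2.5,"tz":0,"spin":0},{"grip":1,"tx":-2,"ty":-3.5,"tz":0,"spin":0},{"grip":1,"tx":-2,"ty":-3.5,"tz":0,"spin":0},{"grip":1,"tx":-1,"ty":-4,"tz":0,"spin":0},{"grip":1,"tx":-1,"ty":-4,"tz":0,"spin":0},{"grip":1,"tx":-1,"ty":-4,"tz":0,"spin":0},{"grip":1,"tx":-1,"ty":-4,"tz":0,"spin":0}]' && python3 -m creep '[{"grip":1,"tx":-1,"ty":-4,"tz":0,"spin":0},{"grip":1,"tx":-1,"ty":-4,"tz":0,"spin":0},{"grip":1,"tx":0,"ty":-4,"tz":0,"spin":0},{"grip":1,"tx":0,"ty":-4,"tz":0,"spin":0},{"grip":1,"tx":0,"ty":-4,"tz":0,"spin":0},{"grip":1,"tx":0,"ty":-4,"tz":0,"spin":0},{"grip":1,"tx":0,"ty":-4,"tz":0,"spin":0},{"grip":1,"tx":0,"ty":-4,"tz":0,"spin":0}]'
```

```text
clock: 1.43
tool_pos: [0.5144, 0.2815, 0.2301]
eef_rot: [0.0, 1.0, -0.0, -0.0]
contact_force: [1.4, 0.2, 0.1]
opening: 0.999
finger_force: 0.0
clock: 2.1
tool_pos: [0.5338, -0.0382, 0.2303]
eef_rot: [-0.0, 1.0, -0.0, -0.0]
contact_force: [0.2, 0.2, 0.0]
opening: 0.999
finger_force: 0.0
```

```bash
python3 -m creep '[{"grip":1,"tx":-0.3,"ty":-4,"tz":0,"spin":0},{"grip":1,"tx":0,"ty":-4,"tz":0,"spin":0},{"grip":1,"tx":0,"ty":-4,"tz":0,"spin":0},{"grip":1,"tx":0,"ty":-4,"tz":0,"spin":0},{"grip":1,"tx":0,"ty":-4,"tz":0,"spin":0},{"grip":1,"tx":0,"ty":-3.2,"tz":0,"spin":0},{"grip":1,"tx":0,"ty":0,"tz":0,"spin":0},{"grip":1,"tx":0,"ty":0,"tz":0,"spin":0}]'; python3 - <<'E'
from h import *
p,d=optics.snapshot("side");cv2.imwrite("pics/s1.png",p[100:300,220:420,::-1].repeat(3,0).repeat(3,1))
print(r.get_state()["tool_pos"])
E
```

```text
clock: 2.77
tool_pos: [0.5363, -0.2707, 0.2297]
eef_rot: [0.003, 1.0, -0.0, -0.001]
contact_force: [0.1, 1.3, 0.6]
opening: 1.002
finger_force: 0.0
[ 0.53695872 -0.26808622  0.22992738]
```

View pics/s1.png

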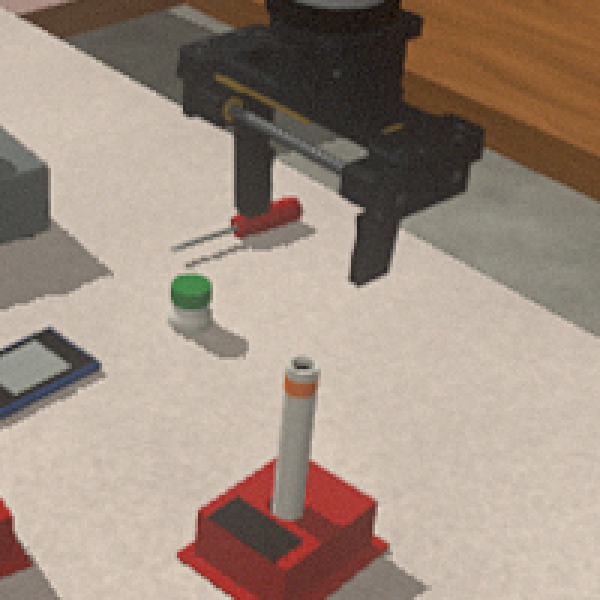

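The gripper is above the tube with its fingers astride it along y. I'll shift −7 mm in y and descend.

```bash
python3 -m creep '[{"grip":1,"tx":-0.05,"ty":-0.7,"tz":0,"spin":0},{"grip":1,"tx":0,"ty":0,"tz":2.5,"spin":0},{"grip":1,"tx":0,"ty":0,"tz":2.5,"spin":0},{"grip":1,"tx":0,"ty":0,"tz":2.5,"spin":0},{"grip":1,"tx":0,"ty":0,"tz":2.5,"spin":0},{"grip":1,"tx":0,"ty":0,"tz":1.6,"spin":0},{"grip":1,"tx":0,"ty":0,"tz":0,"spin":0},{"grip":1,"tx":0,"ty":0,"tz":0,"spin":0}]'; python3 -m creep '[{"grip":0,"tx":0,"ty":0,"tz":0,"spin":0},{"grip":-0.4,"tx":0,"ty":0,"tz":0,"spin":0},{"grip":-1,"tx":0,"ty":0,"tz":0,"spin":0},{"grip":-1,"tx":0,"ty":0,"tz":0,"spin":0},{"grip":-1,"tx":0,"ty":0,"tz":0,"spin":0},{"grip":-1,"tx":0,"ty":0,"tz":0,"spin":0},{"grip":-1,"tx":0,"ty":0,"tz":0,"spin":0},{"grip":-1,"tx":0,"ty":0,"tz":0,"spin":0}]' 40
```

```text
clock: 3.48
tool_pos: [0.538, -0.2737, 0.1142]
eef_rot: [-0.001, 1.0, 0.001, -0.001]
contact_force: [0.5, 0.5, -0.1]
opening: 0.997
finger_force: 0.0
clock: 4.15
tool_pos: [0.5379, -0.2752, 0.1145]
eef_rot: [0.0, 1.0, 0.0, 0.0]
contact_force: [-0.5, -0.3, -0.1]
opening: 0.424
finger_force: 0.0
```

```bash
python3 -m creep '[{"grip":-1,"tx":0,"ty":0,"tz":0,"spin":0},{"grip":-1,"tx":0,"ty":0,"tz":0,"spin":0},{"grip":-1,"tx":0,"ty":0,"tz":0,"spin":0},{"grip":-1,"tx":0,"ty":0,"tz":0,"spin":0},{"grip":-1,"tx":0,"ty":0,"tz":0,"spin":0},{"grip":-1,"tx":0,"ty":0,"tz":0,"spin":0},{"grip":-1,"tx":0,"ty":0,"tz":0,"spin":0},{"grip":-1,"tx":0,"ty":0,"tz":0,"spin":0}]' 40
```

```text
clock: 4.82
tool_pos: [0.5378, -0.2752, 0.1144]
eef_rot: [0.0, 1.0, 0.0, -0.0]
contact_force: [-0.5, 0.3, -1.0]
opening: 0.236
finger_force: 40.0
```

```bash
python3 -m creep '[{"grip":-1,"tx":0,"ty":0,"tz":-1,"spin":0},{"grip":-1,"tx":0,"ty":0,"tz":-2,"spin":0},{"grip":-1,"tx":0,"ty":0,"tz":-2.5,"spin":0},{"grip":-1,"tx":0,"ty":0,"tz":-3,"spin":0},{"grip":-1,"tx":0,"ty":0,"tz":-3,"spin":0},{"grip":-1,"tx":0,"ty":0,"tz":-3,"spin":0},{"grip":-1,"tx":0,"ty":0,"tz":-2,"spin":0},{"grip":-1,"tx":0,"ty":0,"tz":-2,"spin":0}]' && python3 -m creep '[{"grip":-1,"tx":0,"ty":1.5,"tz":0,"spin":0},{"grip":-1,"tx":0,"ty":2.5,"tz":0,"spin":0},{"grip":-1,"tx":0,"ty":3,"tz":0,"spin":0},{"grip":-1,"tx":0,"ty":3,"tz":0,"spin":0},{"grip":-1,"tx":-1,"ty":3,"tz":0,"spin":0},{"grip":-1,"tx":-1,"ty":3,"tz":0,"spin":0},{"grip":-1,"tx":-1,"ty":3,"tz":0,"spin":0},{"grip":-1,"tx":-1,"ty":3,"tz":0,"spin":0}]' && python3 -m creep '[{"grip":-1,"tx":-1,"ty":3,"tz":0,"spin":0},{"grip":-1,"tx":-1,"ty":3,"tz":0,"spin":0},{"grip":-1,"tx":0,"ty":3,"tz":0,"spin":0},{"grip":-1,"tx":0,"ty":3,"tz":0,"spin":0},{"grip":-1,"tx":0,"ty":3,"tz":0,"spin":0},{"grip":-1,"tx":0,"ty":3,"tz":0,"spin":0},{"grip":-1,"tx":0,"ty":3,"tz":0,"spin":0},{"grip":-1,"tx":0,"ty":3,"tz":0,"spin":0}]' && python3 -m creep '[{"grip":-1,"tx":0,"ty":2,"tz":0,"spin":0},{"grip":-1,"tx":0,"ty":2,"tz":0,"spin":0},{"grip":-1,"tx":0,"ty":2,"tz":0,"spin":0},{"grip":-1,"tx":0,"ty":1,"tz":0,"spin":0},{"grip":-1,"tx":0,"ty":0,"tz":0,"spin":0},{"grip":-1,"tx":0,"ty":0,"tz":0,"spin":0},{"grip":-1,"tx":0,"ty":0,"tz":0,"spin":0}]'
```

```text
clock: 5.48
tool_pos: [0.5379, -0.275, 0.302]
eef_rot: [-0.0, 1.0, -0.0, 0.001]
contact_force: [0.4, -0.1, -1.6]
opening: 0.238
finger_force: 40.0
clock: 6.15
tool_pos: [0.577, -0.0526, 0.2989]
eef_rot: [-0.0, 1.0, 0.0, -0.001]
contact_force: [0.7, 0.2, -1.4]
opening: 0.235
finger_force: 40.0
clock: 6.82
tool_pos: [0.5963, 0.187, 0.2987]
eef_rot: [-0.001, 1.0, -0.0, -0.001]
contact_force: [0.4, 0.0, -0.5]
opening: 0.237
finger_force: 40.0
clock: 7.4
tool_pos: [0.5981, 0.2528, 0.2992]
eef_rot: [0.001, 1.0, -0.001, -0.0]
contact_force: [0.7, -0.5, -0.7]
opening: 0.234
finger_force: 40.0
```

```bash
python3 -m creep '[{"grip":-1,"tx":-0.15,"ty":1.2,"tz":0,"spin":0},{"grip":-1,"tx":0,"ty":0,"tz":2,"spin":0},{"grip":-1,"tx":0,"ty":0,"tz":2,"spin":0},{"grip":-1,"tx":0,"ty":0,"tz":0.8,"spin":0},{"grip":-1,"tx":0,"ty":0,"tz":0,"spin":0},{"grip":-1,"tx":0,"ty":0,"tz":0,"spin":0},{"grip":-1,"tx":0,"ty":0,"tz":0,"spin":0}]'; python3 - <<'E'
from h import *
p,d=optics.snapshot("side");a=p[60:180,145:265,::-1].repeat(3,0).repeat(3,1)
p,d=optics.snapshot("top");b=p[100:220,60:180,::-1].repeat(3,0).repeat(3,1)
cv2.imwrite("pics/s2.png",np.hstack([a,b]))
print(r.get_state()["tool_pos"])
E
```

```text
clock: 7.98
tool_pos: [0.6003, 0.2671, 0.2527]
eef_rot: [0.0, 1.0, 0.001, 0.001]
contact_force: [-0.1, 1.0, -0.3]
opening: 0.238
finger_force: 40.0
[0.6001824  0.2671961  0.25285927]
```

View pics/s2.png

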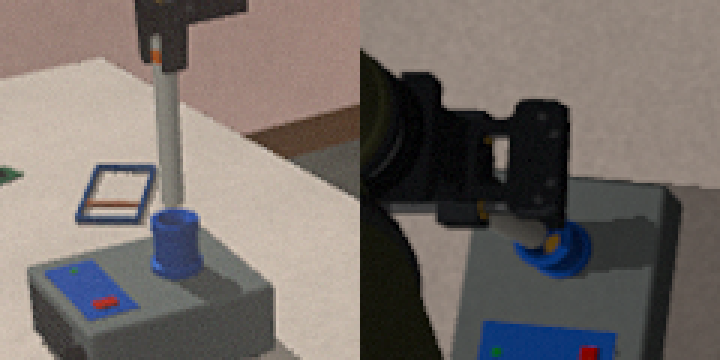

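The side view shows the foot at about (202,128), just over the mouth. I'll check the foot's position and the tube's lean numerically against the socket.

```bash
python3 - <<'E'
from h import *
p,d=optics.snapshot("side");hsv=cv2.cvtColor(p,cv2.COLOR_RGB2HSV);P=cloud("side",d)
m=(P[...,2]>.15)&(P[...,2]<.225)&(abs(P[...,0]-.6)<.05)&(abs(P[...,1]-.265)<.05)&(d>0)
for v in range(80,135,4):
    c=np.where(m[v])[0]
    if len(c)>2:print(v,c.min(),c.max(),c.mean().round(2),P[v][m[v]].mean(0).round(4))
pt=r.get_state()["tool_pos"]
for z in(.147,.16,.2,.22):print(z,proj("side",[pt[0],pt[1],z]).round(1))
k=np.load("pics/side0.npz");h=cv2.cvtColor(k["p"],cv2.COLOR_RGB2HSV)
b=(h[...,0]>105)&(h[...,0]<130)&(h[...,1]>120)
for v in range(132,150,3):
    c=np.where(b[v,185:225])[0]+185;print("collar",v,c.min(),c.max())
print("axis",[proj("side",[.6,.265,z]).round(1) for z in(.132,.1)])
E
```

```text
104 197 204 200.5 [0.594  0.2578 0.2195]
108 198 205 201.5 [0.5959 0.2568 0.2078]
112 198 205 201.5 [0.596  0.2581 0.1956]
116 198 205 201.5 [0.5949 0.2574 0.1843]
120 198 205 201.5 [0.5949 0.2586 0.1719]
124 199 205 202.0 [0.5955 0.2582 0.1598]
0.147 [201.9 126.7]
0.16 [201.7 122.5]
0.2 [201.  109.1]
0.22 [200.6 102.3]
collar 132 196 210
collar 135 196 208
collar 138 197 201
collar 141 197 203
collar 144 197 201
collar 147 195 211
axis [array([202.6, 131.8]), array([203.1, 141.9])]
```

```bash
python3 -m creep '[{"grip":-1,"tx":0,"ty":-0.12,"tz":0.5,"spin":0},{"grip":-1,"tx":0,"ty":0,"tz":0.6,"spin":0},{"grip":-1,"tx":0,"ty":0,"tz":0.5,"spin":0},{"grip":-1,"tx":0,"ty":0,"tz":0.2,"spin":0},{"grip":-1,"tx":0,"ty":0,"tz":0,"spin":0}]'; python3 -m creep '[{"grip":-1,"tx":0,"ty":0,"tz":0.3,"spin":0},{"grip":-1,"tx":0,"ty":0,"tz":0.2,"spin":0},{"grip":-1,"tx":0,"ty":0,"tz":0,"spin":0}]'
```

```text
clock: 8.55
tool_pos: [0.5989, 0.2653, 0.2325]
eef_rot: [-0.0, 1.0, -0.0, -0.001]
contact_force: [-1.0, 0.6, -1.5]
opening: 0.24
finger_force: 40.0
clock: 8.8
tool_pos: [0.5994, 0.2656, 0.2282]
eef_rot: [0.0, 1.0, 0.0, -0.0]
contact_force: [0.1, 0.1, -1.4]
opening: 0.239
finger_force: 40.0
```

The foot is about 10 mm in with no side load. Next I'll feel for the seal.

```bash
for i in 1; do python3 -m creep '[{"grip":-1,"tx":0,"ty":0,"tz":0.2,"spin":0},{"grip":-1,"tx":0,"ty":0,"tz":0.2,"spin":0},{"grip":-1,"tx":0,"ty":0,"tz":0,"spin":0}]' 55; done; python3 -m creep '[{"grip":-1,"tx":0,"ty":0,"tz":0.2,"spin":0},{"grip":-1,"tx":0,"ty":0,"tz":0,"spin":0}]'; python3 -m creep '[{"grip":-1,"tx":0,"ty":0,"tz":0.2,"spin":0},{"grip":-1,"tx":0,"ty":0,"tz":0,"spin":0}]'
```

```text
clock: 9.05
tool_pos: [0.5993, 0.2656, 0.2242]
eef_rot: [0.0, 1.0, 0.0, -0.0]
contact_force: [-0.0, -0.3, -1.4]
opening: 0.232
finger_force: 55.0
clock: 9.22
tool_pos: [0.5994, 0.2656, 0.2223]
eef_rot: [0.0, 1.0, 0.0, -0.0]
contact_force: [0.2, 0.6, -0.6]
opening: 0.235
finger_force: 55.0
clock: 9.38
tool_pos: [0.5999, 0.2658, 0.221]
eef_rot: [0.0, 1.0, 0.0, 0.001]
contact_force: [-0.0, 0.5, 1.2]
opening: 0.233
finger_force: 55.0
```

```bash
python3 -m creep '[{"grip":-1,"tx":0,"ty":0,"tz":0.15,"spin":0},{"grip":-1,"tx":0,"ty":0,"tz":0,"spin":0}]'; python3 -m creep '[{"grip":-1,"tx":0,"ty":0,"tz":0.15,"spin":0},{"grip":-1,"tx":0,"ty":0,"tz":0,"spin":0}]'; python3 -m creep '[{"grip":-1,"tx":0,"ty":0,"tz":0.15,"spin":0},{"grip":-1,"tx":0,"ty":0,"tz":0,"spin":0}]'
```

```text
clock: 9.55
tool_pos: [0.6005, 0.2661, 0.2206]
eef_rot: [0.0, 1.0, 0.001, 0.002]
contact_force: [0.1, -0.2, 6.0]
opening: 0.236
finger_force: 55.0
clock: 9.72
tool_pos: [0.6011, 0.2663, 0.2201]
eef_rot: [0.0, 1.0, 0.001, 0.002]
contact_force: [-0.8, -1.5, 10.1]
opening: 0.234
finger_force: 55.0
clock: 9.88
tool_pos: [0.6012, 0.2664, 0.2188]
eef_rot: [0.0, 1.0, 0.001, 0.002]
contact_force: [-0.0, -1.0, 9.5]
opening: 0.231
finger_force: 55.0
```

```bash
python3 -m creep '[{"grip":-1,"tx":0,"ty":0,"tz":0.15,"spin":0},{"grip":-1,"tx":0,"ty":0,"tz":0,"spin":0}]'; python3 -m creep '[{"grip":-1,"tx":0,"ty":0,"tz":0.15,"spin":0},{"grip":-1,"tx":0,"ty":0,"tz":0,"spin":0}]'; python3 -m creep '[{"grip":-1,"tx":0,"ty":0,"tz":0.15,"spin":0},{"grip":-1,"tx":0,"ty":0,"tz":0,"spin":0}]'
```

```text
clock: 10.05
tool_pos: [0.6004, 0.2661, 0.2162]
eef_rot: [0.0, 1.0, 0.001, 0.001]
contact_force: [0.5, -0.2, 5.6]
opening: 0.234
finger_force: 55.0
clock: 10.22
tool_pos: [0.6003, 0.2661, 0.2144]
eef_rot: [0.0, 1.0, 0.001, 0.001]
contact_force: [0.9, 0.6, 6.0]
opening: 0.236
finger_force: 55.0
clock: 10.38
tool_pos: [0.6002, 0.2661, 0.2127]
eef_rot: [0.0, 1.0, 0.001, 0.001]
contact_force: [0.6, 0.0, 4.2]
opening: 0.234
finger_force: 55.0
```

The foot is through the seal at about 25 mm, with steady friction near 5 N. I'll push on in small steps until it bottoms.

```bash
python3 -m creep '[{"grip":-1,"tx":0,"ty":0,"tz":0.15,"spin":0},{"grip":-1,"tx":0,"ty":0,"tz":0.05,"spin":0}]'; python3 -m creep '[{"grip":-1,"tx":0,"ty":0,"tz":0.15,"spin":0},{"grip":-1,"tx":0,"ty":0,"tz":0.05,"spin":0}]'; python3 -m creep '[{"grip":-1,"tx":0,"ty":0,"tz":0.15,"spin":0},{"grip":-1,"tx":0,"ty":0,"tz":0.05,"spin":0}]'
```

```text
clock: 10.55
tool_pos: [0.6003, 0.2661, 0.2108]
eef_rot: [0.0, 1.0, 0.001, 0.001]
contact_force: [-0.4, -0.9, 5.6]
opening: 0.231
finger_force: 55.0
clock: 10.72
tool_pos: [0.6003, 0.2661, 0.2088]
eef_rot: [0.0, 1.0, 0.001, 0.001]
contact_force: [-0.9, -0.4, 7.1]
opening: 0.235
finger_force: 55.0
clock: 10.88
tool_pos: [0.6004, 0.266, 0.2068]
eef_rot: [0.0, 1.0, 0.001, 0.001]
contact_force: [0.1, -1.1, 6.9]
opening: 0.236
finger_force: 55.0
```

```bash
python3 -m creep '[{"grip":-1,"tx":0,"ty":0,"tz":0.15,"spin":0},{"grip":-1,"tx":0,"ty":0,"tz":0,"spin":0}]'; python3 -m creep '[{"grip":-1,"tx":0,"ty":0,"tz":0.15,"spin":0},{"grip":-1,"tx":0,"ty":0,"tz":0,"spin":0}]'
```

```text
clock: 11.05
tool_pos: [0.6002, 0.266, 0.205]
eef_rot: [0.0, 1.0, 0.001, 0.001]
contact_force: [-0.3, -0.2, 4.5]
opening: 0.235
finger_force: 55.0
clock: 11.22
tool_pos: [0.6001, 0.2659, 0.2033]
eef_rot: [0.0, 1.0, 0.0, 0.001]
contact_force: [0.3, -0.1, 3.7]
opening: 0.236
finger_force: 55.0
```

Depth is about 35 mm.

```bash
python3 -m creep '[{"grip":-1,"tx":0,"ty":0,"tz":0.15,"spin":0},{"grip":-1,"tx":0,"ty":0,"tz":0,"spin":0}]'; python3 -m creep '[{"grip":-1,"tx":0,"ty":0,"tz":0.15,"spin":0},{"grip":-1,"tx":0,"ty":0,"tz":0,"spin":0}]'
```

```text
clock: 11.38
tool_pos: [0.6, 0.266, 0.2017]
eef_rot: [0.0, 1.0, 0.0, 0.001]
contact_force: [-0.2, 0.4, 4.9]
opening: 0.236
finger_force: 55.0
clock: 11.55
tool_pos: [0.6, 0.266, 0.2001]
eef_rot: [0.0, 1.0, 0.0, 0.001]
contact_force: [0.7, 0.5, 4.7]
opening: 0.231
finger_force: 55.0
```

```bash
python3 -m creep '[{"grip":-1,"tx":0,"ty":0,"tz":0.15,"spin":0},{"grip":-1,"tx":0,"ty":0,"tz":0,"spin":0}]'; python3 -m creep '[{"grip":-1,"tx":0,"ty":0,"tz":0.15,"spin":0},{"grip":-1,"tx":0,"ty":0,"tz":0,"spin":0}]'
```

```text
clock: 11.72
tool_pos: [0.6003, 0.266, 0.1992]
eef_rot: [0.0, 1.0, 0.001, 0.001]
contact_force: [0.6, -0.7, 6.7]
opening: 0.234
finger_force: 55.0
clock: 11.88
tool_pos: [0.601, 0.2663, 0.1988]
eef_rot: [0.0, 1.0, 0.001, 0.002]
contact_force: [0.5, -0.5, 11.7]
opening: 0.233
finger_force: 55.0
```

Force is now rising without travel, at about 39.5 mm, so this is the bottom. A couple of gentle steps more.

```bash
python3 -m creep '[{"grip":-1,"tx":0,"ty":0,"tz":0.1,"spin":0},{"grip":-1,"tx":0,"ty":0,"tz":0,"spin":0}]'; python3 -m creep '[{"grip":-1,"tx":0,"ty":0,"tz":0.1,"spin":0},{"grip":-1,"tx":0,"ty":0,"tz":0,"spin":0},{"grip":-1,"tx":0,"ty":0,"tz":0,"spin":0}]'
```

```text
clock: 12.05
tool_pos: [0.6014, 0.2664, 0.1986]
eef_rot: [0.0, 1.0, 0.001, 0.003]
contact_force: [0.3, -1.2, 16.1]
opening: 0.234
finger_force: 55.0
clock: 12.3
tool_pos: [0.6018, 0.2666, 0.1984]
eef_rot: [0.0, 1.0, 0.001, 0.003]
contact_force: [0.2, -0.4, 19.1]
opening: 0.234
finger_force: 55.1
```

Bottomed at 19 N and stiff. I'll unload most of the push, then open.

```bash
python3 -m creep '[{"grip":-1,"tx":0,"ty":0,"tz":-0.15,"spin":0},{"grip":-1,"tx":0,"ty":0,"tz":-0.15,"spin":0},{"grip":-1,"tx":0,"ty":0,"tz":0,"spin":0}]'; python3 -m creep '[{"grip":-0.2,"tx":0,"ty":0,"tz":0,"spin":0},{"grip":0.3,"tx":0,"ty":0,"tz":0,"spin":0},{"grip":1,"tx":0,"ty":0,"tz":0,"spin":0},{"grip":1,"tx":0,"ty":0,"tz":0,"spin":0},{"grip":1,"tx":0,"ty":0,"tz":0,"spin":0},{"grip":1,"tx":0,"ty":0,"tz":0,"spin":0},{"grip":1,"tx":0,"ty":0,"tz":0,"spin":0},{"grip":1,"tx":0,"ty":0,"tz":0,"spin":0}]'
```

```text
clock: 12.55
tool_pos: [0.6004, 0.266, 0.199]
eef_rot: [0.0, 1.0, 0.001, 0.001]
contact_force: [0.2, -0.3, 9.2]
opening: 0.233
finger_force: 55.0
clock: 13.22
tool_pos: [0.5993, 0.2656, 0.1974]
eef_rot: [-0.0, 1.0, -0.0, -0.0]
contact_force: [0.2, -0.7, 0.5]
opening: 0.817
finger_force: 0.0
```

Fingers are clear. I'll go up 13 cm and check.

```bash
python3 -m creep '[{"grip":1,"tx":0,"ty":0,"tz":-1,"spin":0},{"grip":1,"tx":0,"ty":0,"tz":-2,"spin":0},{"grip":1,"tx":0,"ty":0,"tz":-2.5,"spin":0},{"grip":1,"tx":0,"ty":0,"tz":-2.5,"spin":0},{"grip":1,"tx":0,"ty":0,"tz":-2.5,"spin":0},{"grip":1,"tx":0,"ty":0,"tz":-2.5,"spin":0},{"grip":1,"tx":0,"ty":0,"tz":0,"spin":0},{"grip":1,"tx":0,"ty":0,"tz":0,"spin":0}]'; python3 - <<'E'
from h import *
p,d=optics.snapshot("side");a=p[20:200,130:310,::-1].repeat(3,0).repeat(3,1);cv2.imwrite("pics/s3.png",a)
P=cloud("side",d);m=(P[...,2]>.14)&(P[...,2]<.28)&(abs(P[...,0]-.6)<.04)&(abs(P[...,1]-.265)<.04)&(d>0)
print("zmax",np.sort(P[m][:,2])[-8:].round(4),"mean",P[m].mean(0));
print("expected top px",proj("side",[.5995,.2658,.0925+.16]))
E
```

```text
clock: 13.88
tool_pos: [0.6001, 0.2662, 0.3299]
eef_rot: [0.0, 1.0, 0.001, 0.002]
contact_force: [0.4, 0.5, -0.0]
opening: 0.997
finger_force: 0.0
zmax [0.25   0.2505 0.2506 0.2506 0.2507 0.2511 0.2516 0.2516] mean [0.5960243  0.25704813 0.199655  ]
expected top px [200.04412632  91.13053058]
```

View pics/s3.png

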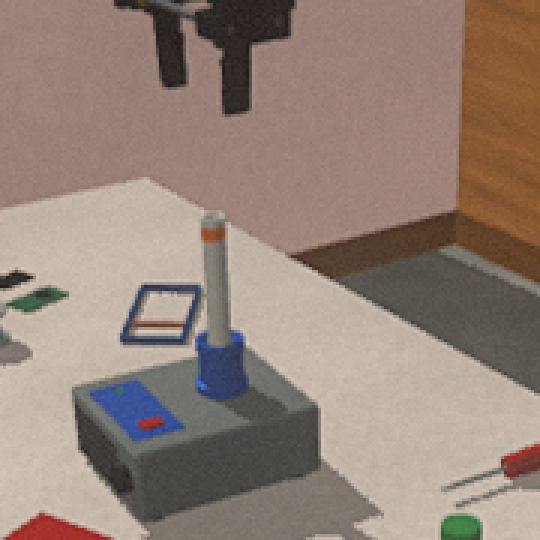

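The tube stands upright in the socket, orange band up (crop (213,235)), with its top at 0.252 m, which matches the felt depth. The gripper is clear and the jar and screwdriver have not moved.

```bash
python3 -c "from plant import workorder;print(workorder.finish_job())"
```

```text
the job is handed in; nothing more can be done
None
```

The tube is in the socket with the orange band up, bottomed about 40 mm below the mouth with a highest reading of about 19 N; I let go, backed clear and handed the job in at about 14 s, leaving the phone, jar and screwdriver alone (no verdict came back, and the valve itself was not seen).

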